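# Pack the kaleidoscope case and close it up

### The job

Pack every kaleidoscope body on the counter into the open wooden case, standing upright on its floor: the cherry barrels side by side in a row in the lane on the clamp side, the aluminium tubes side by side in a row in the lane on the hinge side, neighbours in a row no more than about 30 mm apart (two fingers). Once all are in, shut the lid fully, and only then swing the clamp down onto it. Leave the marble, hub and lens where they are.

Things in the scene. Friction and masses are not known exactly. Their poses are not given: they have to be found in the camera images.
- case: Open pale wooden carrying case, fixed, 226 mm (its x) by 150 mm (its y) outside; walls 8 mm thick, 70 mm high; floor 8 mm thick, so an item in it stands 8 mm above the origin. Origin: centre of the underside, z up. A low dark batten (6 mm wide, 14 mm high) along x at y = 0 splits the floor into two lanes, 210 by 64 mm
- lane_clamp (a point): Centre of the floor of the lane on the clamp side (case x = 0, y = -35 mm, z = 8 mm); the lane runs along the case's x
- lane_hinge (a point): Centre of the floor of the lane on the hinge side (case x = 0, y = +35 mm, z = 8 mm); the lane runs along the case's x
- lid (a joint): Lid angle: 0 = shut; 1.9 to 2.2 at the start, wide open, leaning back beyond the case's +y side. The lid is an upside-down tray, 226 by 150 by 48 mm outside; shut, its flat roof is 118 mm above the case's underside. Stiff friction hinge (0.32 N m, lid 0.3 kg): stays where left; shut it by pushing on the outside of its roof, 3 to 5 N at the free edge
- lid_hinge (a point): Middle of the lid's hinge axis, which runs along the case's x at case y = +75 mm, z = 70 mm
- lid_edge (a point): Middle of the lid's free outer edge, where roof meets front skirt: shut, it is at case x = 0, y = -75 mm, z = 118 mm (150 mm out from and 48 mm above the hinge axis); it swings up and over to +y as the lid opens
- clamp (a joint): Angle of the steel swing clamp: 0 = down, level across the shut lid, foot on the roof; 1.8 to 2.25 at the start, up and leaning away from the case. A bar 22 mm wide, 12 mm thick, 86 mm long from its pivot, pointing to the case's +y when down (upper face then 142 mm above the case's underside). Friction pivot (0.10 N m): stays where left; 1 to 2 N at the tip moves it
- clamp_pivot (a point): Middle of the clamp's pivot axis, which runs along the case's x at case y = -98 mm, z = 136 mm, between two steel cheeks (38 mm over both, 16 mm deep, up to 146 mm high) that stand outside the case's -y wall
- clamp_tip (a point): Centre of the free end of the clamp arm, 86 mm from the pivot
- barrel1: Turned cherry-wood kaleidoscope barrel, waisted reddish body, 98 mm tall, stands upright on a weighted round foot 54 mm across, 12 mm high; body 48 mm across up to 60 mm, then a slimmer eyepiece neck 25 mm across from 60 to 98 mm. Origin: centre of the underside, z up its axis. 0.17 to 0.35 kg. May be absent
- barrel2: Turned cherry-wood kaleidoscope barrel, waisted reddish body, 98 mm tall, stands upright on a weighted round foot 54 mm across, 12 mm high; body 48 mm across up to 60 mm, then a slimmer eyepiece neck 25 mm across from 60 to 98 mm. Origin: centre of the underside, z up its axis. 0.17 to 0.35 kg. May be absent
- barrel3: Turned cherry-wood kaleidoscope barrel, waisted reddish body, 98 mm tall, stands upright on a weighted round foot 54 mm across, 12 mm high; body 48 mm across up to 60 mm, then a slimmer eyepiece neck 25 mm across from 60 to 98 mm. Origin: centre of the underside, z up its axis. 0.17 to 0.35 kg. May be absent
- tube1: Aluminium kaleidoscope tube, straight silver body and black neck, 98 mm tall, stands upright on a weighted round foot 54 mm across, 12 mm high; body 42 mm across up to 60 mm, then a slimmer eyepiece neck 25 mm across from 60 to 98 mm. Origin: centre of the underside, z up its axis. 0.17 to 0.35 kg. May be absent
- tube2: Aluminium kaleidoscope tube, straight silver body and black neck, 98 mm tall, stands upright on a weighted round foot 54 mm across, 12 mm high; body 42 mm across up to 60 mm, then a slimmer eyepiece neck 25 mm across from 60 to 98 mm. Origin: centre of the underside, z up its axis. 0.17 to 0.35 kg. May be absent
- tube3: Aluminium kaleidoscope tube, straight silver body and black neck, 98 mm tall, stands upright on a weighted round foot 54 mm across, 12 mm high; body 42 mm across up to 60 mm, then a slimmer eyepiece neck 25 mm across from 60 to 98 mm. Origin: centre of the underside, z up its axis. 0.17 to 0.35 kg. May be absent
- marble: Frosted blue glass marble, 60 mm, glued on a cork ring, 66 mm high in all; bystander. Origin: centre of the underside
- hub: Pewter wheel hub, disc 90 mm across with a stub, 40 mm high; bystander. Origin: centre of the underside
- lens: Green resin dome lens, 80 mm across, 34 mm high; bystander. Origin: centre of the underside

How it is judged:
By the outcome, as a careful person would: the job done as asked, in the order asked, and still so for the second after the job is handed in, with the robot touching nothing.
Of barrel1, barrel2, barrel3, tube1, tube2, tube3 only 4 to 6 are there at a start; the rules pass over those that are not, and their reading is None.
At some moment in a run one of barrel1, barrel2, barrel3, tube1, tube2, tube3 may be knocked a few centimetres aside while the robot is not near it.
It also fails if it takes over 210 s, if anything falls off the work surface, if the arm or the gripper's body presses on something with over 40 N, if the wrist force passes 120 N, or if a joint passes its speed limit or range.

### The arm

A 6-joint arm with a two-finger parallel gripper is mounted at the origin on the work surface. World frame = base frame: x ahead of the robot, y to its left, z up, the work surface at z = 0. Lengths are in m, angles in rad, forces in N, time in s.
With the tool pointing down it reaches from about 0.375 to 0.925 m from the base axis. Payload 5.7 kg.
Tool frame: the origin (TCP) lies midway between the tips of the shut fingers; the grasp point (between the pads) lies env.grip_point_offset behind it (env.grip_point_offset is the distance from the TCP to the grasp point, in m); z points along the fingers, y is the line along which they close (so a half turn about z gives the same grasp; the last joint's range is limited). The gripper opens to 88 mm and grips with 3 to 60 N. Pads are 20 mm wide; open, the fingers measure 115 mm over their backs; the gripper's body (75 mm by 178 mm) begins 61 mm behind the grasp point.
Start: joints at [1.011, 0.359, 1.51, -0, 1.272, -0.115], TCP at [0.258, 0.542, 0.223] pointing down, gripper open.
Joint ranges: [-2.97, 2.97], [-1.01, 2.36], [0.21, 2.38], [-0.96, 4.11], [0.2, 2.71], [-2.98, 2.98]. Speed limits (rad/s): [2.39, 2.39, 3.14, 3.14, 3.14, 3.14].

### API

Orientations are given as [roll, pitch, yaw] about the fixed x, y, z axes, in that order (R = Rz(yaw) Ry(pitch) Rx(roll)).
In Python, from rig import env gives the robot as it stands.
- The arm moves only by the shell command python3 -m creep 'ROWS' [FORCE]. ROWS is JSON, a list of rows, each a list of 7 numbers: the shift along the world's x, y, z in units of 0.3 m (1.0 is 0.3 m), then the turn, a rotation vector about the world's x, y, z in units of pi/4 rad (1.0 is pi/4 rad), then the opening, from -1 (shut) to 1 (fully open). A call has 1 to 8 rows; each row is the pose to reach, as a shift and turn from the pose commanded when the call began; what a row does not reach only later rows make up. A row lasts 1/12 s, in which the tool goes at most 41.7 mm and 7.16 degrees, less where a joint would pass 70% of its speed; a pose out of reach is approached as far as the arm can. A call with a number of a shift or a turn outside -1 to 1 is refused whole. A call with a gripper value outside its range is refused whole. The fingers move at their own pace and stop on an object; FORCE is the grip in N (left out, the last holds). Time passes only in rows, so rows that repeat a pose let the fingers close. It gives the time, the measured TCP pose, the force, the opening and the grip force at its end, in the units of the state.
- env.observe(): the state, without advancing time (a new reading comes with each control period).
- env.get_image(name): name is "side" or "top" or "wrist"; returns a dict with "img" (480x640x3 uint8, blue, green, red), "intrinsics" (3x3 intrinsics, pixels), "pose" (4x4, takes a point from camera to world coordinates); the wrist camera has in their place "tool_from_camera" (4x4, takes a point from camera to tool coordinates, whose origin is the TCP and whose axes are the flange's). Camera axes: x right, y up, looking along -z (the intrinsics and any distortion apply to the point x, -y, -z); pixel columns grow to the right and rows downward; lengths in m; the calibration is good to about 2 mm. A picture is of the moment at which its call begins: read the wrist's pose just before it. There is no depth.
- env.finish_job(): hands the job in; it is judged then, once.
The state is a dict: "clock": time; "joint_positions": joint angles; "qd": joint speeds; "joint_efforts": joint torques, N m; "tcp_pos": TCP position; "tcp_rot": TCP orientation; "force": force on the tool from outside, world axes, zero at the start; "torque": the same for the moment, N m; "width": finger opening in m; "grip_force": force on a finger pad.
Only numpy, scipy, OpenCV 4.12 (cv2) and the standard library are available. Lean on these libraries where they do the work, as an engineer would, in place of code of your own. Each camera call takes 0.05 s, during which the arm holds its last target. There are 200 camera calls.

## Working session

There is one attempt and no reset: what is moved stays moved. The work goes in short steps, Python scripts to look and compute and a shell command to move; the robot and the scene stay as the last step left them, time stands still between calls to the robot, and variables do not carry over. Pictures are saved under pics/ and viewed, at most 14 in all, crops included, and the job is handed in when it is done.

```bash
ls; mkdir -p pics; python3 - <<'E'
from rig import env
import cv2
s=env.observe();print(s, env.grip_point_offset)
for n in("top","side"):
    d=env.get_image(n);cv2.imwrite(f"pics/{n}0.png",d["img"]);print(n,d["intrinsics"],d["pose"])
d=env.get_image("wrist");print(d["intrinsics"],d["tool_from_camera"])
E
```

```text
pics
{'clock': 0.0, 'joint_positions': array([ 1.01090543e+00,  3.59476481e-01,  1.51142727e+00, -3.70581073e-05,
        1.27252950e+00, -1.15100596e-01]), 'qd': array([-7.40579954e-04,  1.01870748e-03,  2.04027387e-04, -6.68849706e-05,
       -5.27695627e-05, -3.23132127e-04]), 'joint_efforts': array([-6.93015427e-04, -5.15376592e+01, -2.70722562e+01,  6.69306424e-02,
        3.49753804e-02, -8.69385553e-05]), 'tcp_pos': array([0.2578048 , 0.54101157, 0.22182856]), 'tcp_rot': array([-3.13976016e+00, -1.76219632e-04,  2.69681311e+00]), 'force': array([ 0.42712372,  0.59173041, -0.43656771]), 'torque': array([-0.01557836, -0.0586414 ,  0.05003193]), 'grip_force': 0.0, 'width': 0.08800785096988989} 0.0187
top [[483.63346949   0.         314.04556607]
 [  0.         483.63346949 237.02636093]
 [  0.           0.           1.        ]] [[-0.00679347  0.9993843  -0.0344218   0.51253247]
 [-0.9998596  -0.00731594 -0.01507523 -0.00554646]
 [-0.01531778  0.03431455  0.99929369  1.11011366]
 [ 0.          0.          0.          1.        ]]
side [[560.54348306   0.         327.16312696]
 [  0.         560.54348306 243.17344151]
 [  0.           0.           1.        ]] [[ 0.7744816   0.45727564 -0.43712383 -0.04771871]
 [-0.63233095  0.53958576 -0.55588198 -0.78515448]
 [-0.01832549  0.70692729  0.70704878  1.08168813]
 [ 0.          0.          0.          1.        ]]
[[392.0705584    0.         317.14846821]
 [  0.         392.0705584  240.89680788]
 [  0.           0.           1.        ]] [[-7.35624977e-04  9.62740862e-01  2.70424649e-01  7.48023931e-02]
 [ 9.99999728e-01  6.94488765e-04  2.47803095e-04  6.95316676e-04]
 [ 5.07632850e-05  2.70424757e-01 -9.62741112e-01 -1.61567701e-01]
 [ 0.00000000e+00  0.00000000e+00  0.00000000e+00  1.00000000e+00]]
```

View pics/top0.png

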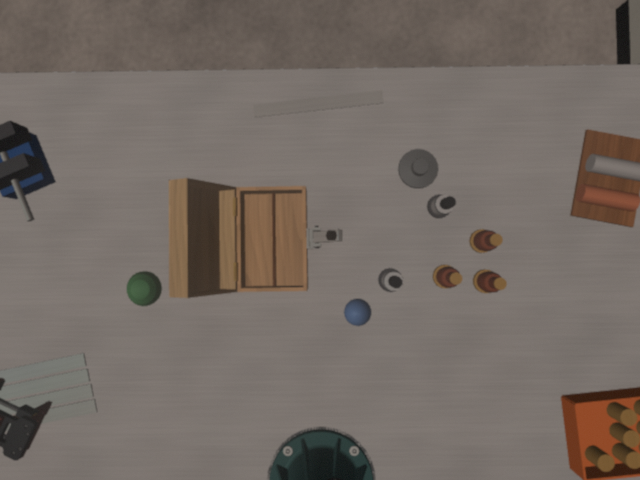

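View pics/side0.png

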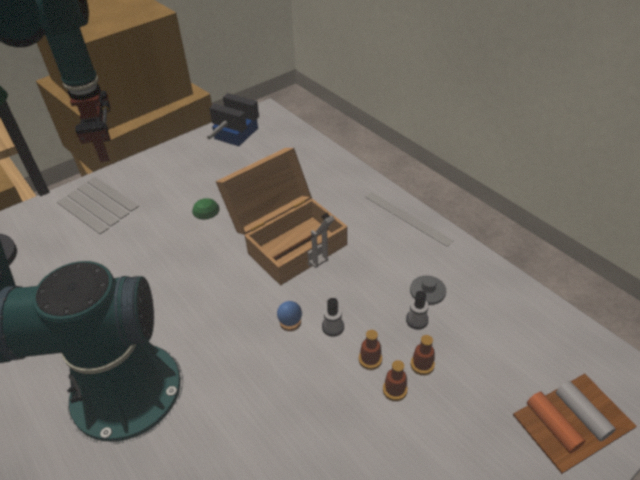

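The top view shows two tubes (necks about (449,202) and (397,283)) and three barrels (necks about (494,240), (453,279), (498,283)). The case rim runs from (239,188) to (307,290), with the lid leaning left (+y) and the clamp on the right at (330,236). I'll zoom in to refine these.

```bash
cat > h.py <<'E'
import numpy as np, cv2
from scipy.spatial.transform import Rotation as R
from rig import env
def cast(d,px,z,s=None):
    K=d["intrinsics"]
    if "pose" in d: T=d["pose"]
    else:
        W=np.eye(4);W[:3,:3]=R.from_euler("xyz",s["tcp_rot"]).as_matrix();W[:3,3]=s["tcp_pos"];T=W@d["tool_from_camera"]
    v=np.linalg.inv(K)@[px[0],px[1],1];r=T[:3,:3]@[v[0],-v[1],-v[2]];o=T[:3,3]
    return (o+r*(z-o[2])/r[2])[:2]
E
python3 - <<'E'
import cv2
a=cv2.imread("pics/top0.png")
cv2.imwrite("pics/c1.png",cv2.resize(a[175:305,160:350],None,fx=4,fy=4,interpolation=cv2.INTER_CUBIC))
cv2.imwrite("pics/c2.png",cv2.resize(a[185:300,370:515],None,fx=5,fy=5,interpolation=cv2.INTER_CUBIC))
E
```

```text
(no output)
```

View pics/c1.png

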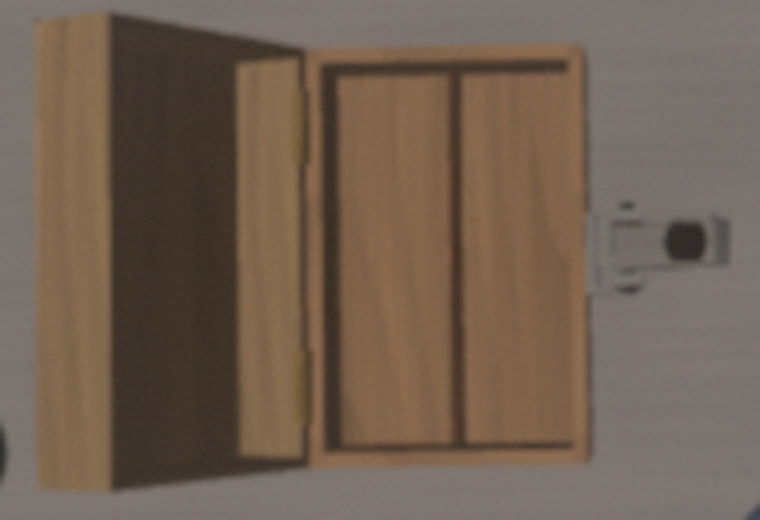

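View pics/c2.png

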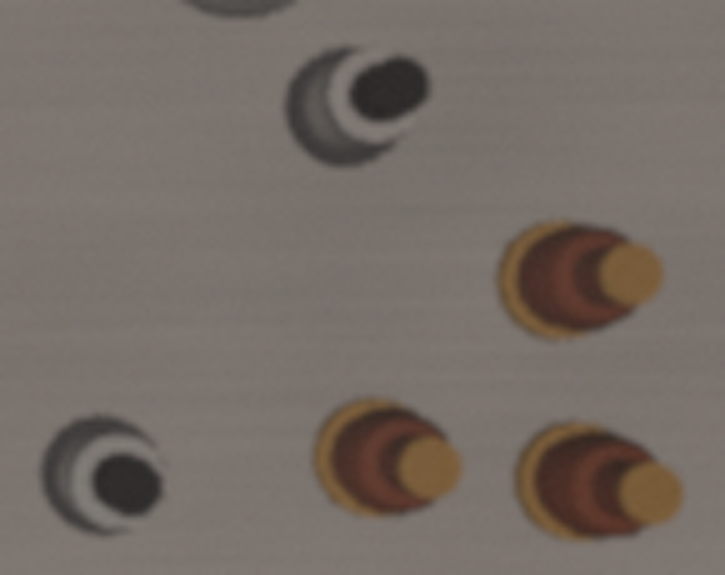

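Rim corners in the case crop: (307,48), (584,44), (590,462), (311,466). Neck tops in the item crop: tubes (400,85) and (130,487), barrels (630,275), (429,467), (650,493).

```bash
python3 - <<'E'
from h import *
d=env.get_image("top")
c=[cast(d,(160+x/4-.375,175+y/4-.375),.07) for x,y in[(307,48),(584,44),(590,462),(311,466)]]
print("corners",np.round(c,4)); m=np.mean(c,0);print("centre",m)
v=(c[0]-c[3])+(c[1]-c[2]);u=(c[0]-c[1])+(c[3]-c[2]);print("yaw",np.arctan2(v[1],v[0]),np.arctan2(-u[0],u[1]))
yaw=np.arctan2(v[1],v[0]);Rz=np.array([[np.cos(yaw),-np.sin(yaw)],[np.sin(yaw),np.cos(yaw)]])
for p in[(0,-.035),(0,.035),(.06,.035),(-.06,.035),(0.06,-.035),(-0.06,-.035),(0,.075),(0,-.098)]:print(p,np.round(m+Rz@p,4))
for n,x,y in[("T1",400,85),("T2",130,487),("A",630,275),("B",429,467),("C",650,493)]:print(n,np.round(cast(d,(370+x/5-.4,185+y/5-.4),.098),4))
E
```

```text
corners [[0.6588 0.1776]
 [0.6596 0.0276]
 [0.4345 0.0258]
 [0.4332 0.1757]]
centre [0.54654196 0.10166541]
yaw 0.008192443186627919 0.007090903778302961
(0, -0.035) [0.5468 0.0667]
(0, 0.035) [0.5463 0.1367]
(0.06, 0.035) [0.6063 0.1372]
(-0.06, 0.035) [0.4863 0.1362]
(0.06, -0.035) [0.6068 0.0672]
(-0.06, -0.035) [0.4868 0.0662]
(0, 0.075) [0.5459 0.1767]
(0, -0.098) [0.5473 0.0037]
T1 [ 0.6194 -0.2742]
T2 [ 0.4525 -0.1595]
A [ 0.5393 -0.3682]
B [ 0.46   -0.2836]
C [ 0.4487 -0.3747]
```

```bash
python3 -m creep '[[0.3,-0.2,0.333,0,0,-0.4,0.3],[0.667,-0.833,0.333,0,0,-0.9,0.3],[0.667,-0.833,0.333,0,0,-0.9,0.3],[0.667,-0.833,0.333,0,0,-0.9,0.3],[0.667,-0.833,0.333,0,0,-0.9,0.3],[0.667,-0.833,0.333,0,0,-0.9,0.3],[0.667,-0.833,0.333,0,0,-0.9,0.3],[0.667,-0.833,0.333,0,0,-0.9,0.3]]'
python3 -m creep '[[0.27,-1,0,0,0,-0.525,0.3],[0.27,-1,0,0,0,-0.525,0.3],[0.27,-1,0,0,0,-0.525,0.3],[0.27,-1,0,0,0,-0.525,0.3],[0.27,-1,0,0,0,-0.525,0.3],[0.27,-1,0,0,0,-0.525,0.3],[0.27,-1,0,0,0,-0.525,0.3],[0.27,-1,0,0,0,-0.525,0.3]]'
```

```text
clock: 0.87
tcp_pos: [0.4542, 0.2962, 0.3211]
tcp_rot: [-3.142, -0.0, 1.99]
force: [0.6, 0.4, -0.0]
width: 0.0568
grip_force: 0.0
clock: 1.53
tcp_pos: [0.5353, -0.0065, 0.3205]
tcp_rot: [3.141, 0.002, 1.575]
force: [0.9, 1.0, 0.9]
width: 0.057
grip_force: 0.0
```

```bash
python3 -m creep '[[0,-1,0,0,0,0,0.3],[0,-1,0,0,0,0,0.3],[0,-1,0,0,0,0,0.3],[0,-1,0,0,0,0,0.3],[0,-1,0,0,0,0,0.3],[0,-1,-0.3,0,0,0,0.3],[0,-1,-0.4,0,0,0,0.3],[0,-1,-0.4,0,0,0,0.3]]'
python3 - <<'E'
from h import *
s=env.observe();d=env.get_image("wrist");t=env.get_image("top")
cv2.imwrite("pics/w1.png",d["img"]);print(s["tcp_pos"],s["tcp_rot"])
cv2.imwrite("pics/t1.png",t["img"])
E
```

```text
clock: 2.2
tcp_pos: [0.5347, -0.2893, 0.2221]
tcp_rot: [3.14, 0.001, 1.576]
force: [0.3, -0.9, -0.9]
width: 0.0567
grip_force: 0.0
[ 0.53472219 -0.28932969  0.22209507] [3.13960765e+00 1.47036972e-03 1.57641487e+00]
```

View pics/w1.png

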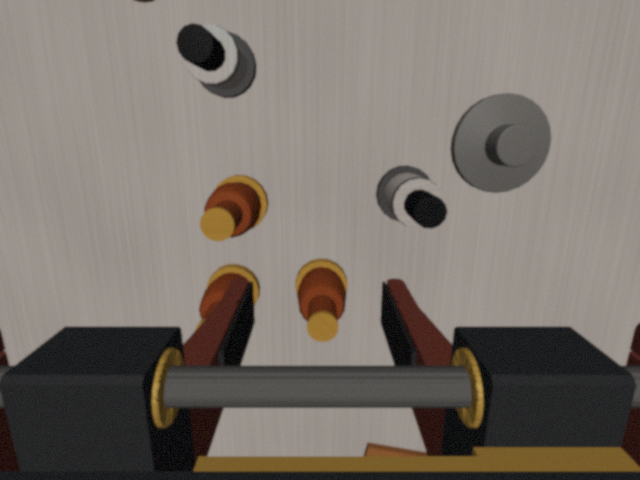

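The wrist view shows barrel A's neck at (322,326), barrel B's at (217,222), T1's at (429,208) and T2's at (200,45). All are standing.

```bash
cat >> h.py <<'E'
def necks(d,s=None,lo=(10,110,110),hi=(30,255,255)):
    """orange neck tops (z=.098)"""
    m=cv2.inRange(cv2.cvtColor(d["img"],cv2.COLOR_BGR2HSV),lo,hi)
    m=cv2.morphologyEx(m,cv2.MORPH_OPEN,np.ones((5,5) if s is None else (13,13),np.uint8))
    for c in cv2.findContours(m,cv2.RETR_EXTERNAL,cv2.CHAIN_APPROX_NONE)[0]:
        p,r=cv2.minEnclosingCircle(c)
        if r<30: print(np.round(p,1),round(r,1),np.round(cast(d,p,.098,s),4))
E
python3 - <<'E'
from h import *
s=env.observe();d=env.get_image("wrist")
for n,p in dict(A=(322,326),B=(217,222),T1=(429,208),T2=(199,45)).items():print(n,np.round(cast(d,p,.098,s),4))
print("wrist");necks(d,s);print("top");necks(env.get_image("top"))
print(env.observe()["tcp_pos"])
E
```

```text
A [ 0.5334 -0.361 ]
B [ 0.4558 -0.2774]
T1 [ 0.6101 -0.2663]
T2 [ 0.4518 -0.159 ]
wrist
[261.5 463.5] 16.8 [ 0.4809 -0.4949]
[220.5 463.5] 22.5 [ 0.4447 -0.4954]
[328.9 331.6] 15.5 [ 0.5389 -0.3659]
[223.7 226.2] 18.6 [ 0.4606 -0.2805]
top
[607.  461.5] 10.1 [ 0.0842 -0.5856]
[455.5 278. ] 5.6 [ 0.46   -0.2838]
[248. 260.] 2.8 [0.5002 0.1484]
[248.  253.5] 3.2 [0.5139 0.1484]
[257.5 253.5] 18.1 [0.5137 0.1285]
[264. 226.] 2.8 [0.5713 0.1146]
[253.  223.5] 5.4 [0.5768 0.1378]
[636.5 187. ] 4.7 [ 0.6466 -0.6619]
[637.5 146. ] 2.5 [ 0.7325 -0.6665]
[ 0.53377907 -0.28678432  0.22161743]
```

```bash
python3 -m creep '[[0.017,-0.1,0,0,0,0,0.3],[0.017,-0.2,0,0,0,0,0.3],[0.017,-0.267,0,0,0,0,0.3],[0.017,-0.267,0,0,0,0,0.3],[0.017,-0.267,-0.1,0,0,0,0.3],[0.017,-0.267,-0.18,0,0,0,0.3],[0.017,-0.267,-0.18,0,0,0,0.3],[0.017,-0.267,-0.18,0,0,0,0.3]]'
```

```text
clock: 3.07
tcp_pos: [0.5397, -0.3652, 0.1692]
tcp_rot: [-3.141, -0.001, 1.579]
force: [0.1, -0.0, -0.3]
width: 0.0571
grip_force: 0.0
```

```bash
python3 -m creep '[[0,-0.006,-0.1,0,0,0,0.3],[0,-0.006,-0.2,0,0,0,0.3],[0,-0.006,-0.28,0,0,0,0.3],[0,-0.006,-0.343,0,0,0,0.3],[0,-0.006,-0.343,0,0,0,0.3],[0,-0.006,-0.343,0,0,0,-1],[0,-0.006,-0.343,0,0,0,-1],[0,-0.006,-0.343,0,0,0,-1]]' 25
python3 -m creep '[[0,0,0,0,0,0,-1],[0,0,0,0,0,0,-1],[0,0,0,0,0,0,-1],[0,0,0,0,0,0,-1]]'
```

```text
clock: 3.73
tcp_pos: [0.5413, -0.3699, 0.0684]
tcp_rot: [3.138, 0.003, 1.578]
force: [0.3, 0.2, 0.2]
width: 0.0403
grip_force: 0.0
clock: 4.07
tcp_pos: [0.54, -0.3695, 0.0668]
tcp_rot: [3.141, 0.001, 1.578]
force: [-0.9, 0.8, 6.1]
width: 0.0243
grip_force: 25.0
```

```bash
python3 -m creep '[[0,0,0.1,0,0,0,-1],[0,0,0.22,0,0,0,-1],[0,0,0.35,0,0,0,-1],[0.05,0.08,0.48,0,0,0,-1],[0.1,0.18,0.6,0,0,0,-1],[0.15,0.28,0.7,0,0,0,-1],[0.2,0.39,0.8,0,0,0,-1],[0.223,0.5,0.867,0,0,0,-1]]'
python3 -m creep '[[0,0.13,0,0,0,0,-1],[0,0.26,0,0,0,0,-1],[0,0.39,0,0,0,0,-1],[0,0.52,0,0,0,0,-1],[0,0.65,0,0,0,0,-1],[0,0.77,0,0,0,0,-1],[0,0.87,0,0,0,0,-1],[0,0.95,0,0,0,0,-1]]'
python3 -m creep '[[0,0,0,0,0,0,-1],[0,0,0,0,0,0,-1]]'
```

```text
clock: 4.73
tcp_pos: [0.6027, -0.234, 0.3163]
tcp_rot: [3.14, 0.001, 1.577]
force: [0.5, 0.3, -2.9]
width: 0.0247
grip_force: 25.0
clock: 5.4
tcp_pos: [0.601, 0.0532, 0.3141]
tcp_rot: [-3.14, -0.001, 1.579]
force: [0.4, -0.1, -3.1]
width: 0.0248
grip_force: 25.0
clock: 5.57
tcp_pos: [0.6014, 0.0516, 0.3141]
tcp_rot: [-3.14, 0.0, 1.58]
force: [-0.7, -0.4, -2.4]
width: 0.0246
grip_force: 25.0
```

```bash
python3 -m creep '[[0.018,0.03,-0.05,0,0,0,-1],[0.018,0.047,-0.15,0,0,0,-1],[0.018,0.047,-0.26,0,0,0,-1],[0.018,0.047,-0.37,0,0,0,-1],[0.018,0.047,-0.47,0,0,0,-1],[0.018,0.047,-0.55,0,0,0,-1],[0.018,0.047,-0.58,0,0,0,-1],[0.018,0.047,-0.58,0,0,0,-1]]'
python3 -m creep '[[0,0,0,0,0,0,-1]]'
python3 - <<'E'
from h import *
s=env.observe();print(s["tcp_pos"]);t=env.get_image("top");w=env.get_image("wrist")
cv2.imwrite("pics/p1.png",np.hstack([cv2.resize(t["img"][170:310,220:360],(420,420),interpolation=2),cv2.resize(w["img"],None,fx=.59,fy=.59)[:,:380][:283]]) if 0 else np.hstack([cv2.resize(t["img"][170:310,220:350],(390,420),interpolation=2),cv2.resize(w["img"][:,80:560],(400,420))]))
E
```

```text
clock: 6.23
tcp_pos: [0.6053, 0.0632, 0.1379]
tcp_rot: [-3.136, 0.0, 1.576]
force: [-0.2, -0.6, -2.8]
width: 0.0243
grip_force: 25.0
clock: 6.32
tcp_pos: [0.6078, 0.0636, 0.1409]
tcp_rot: [-3.141, 0.0, 1.577]
force: [0.6, 0.3, -2.0]
width: 0.0246
grip_force: 25.0
[0.60778904 0.06364884 0.14094261]
```

View pics/p1.png

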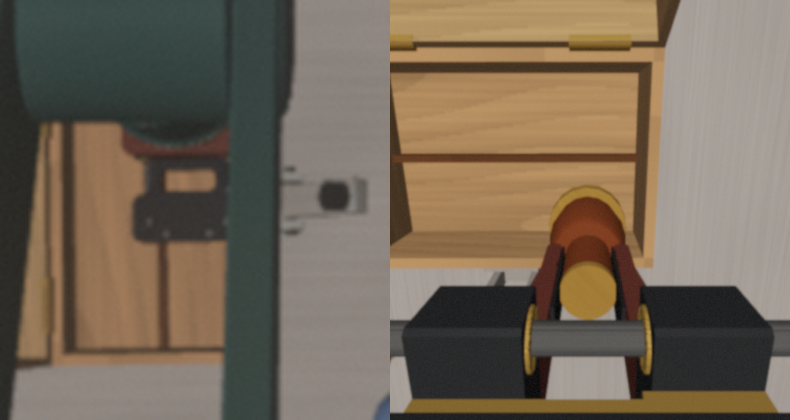

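The wrist view shows the barrel above the clamp lane. The rim corner is at wrist pixel (393,305), the batten at (236,179) and the foot's far edge at (316,214).

```bash
python3 - <<'E'
from h import *
s=env.observe();d=env.get_image("wrist");print(s["tcp_pos"])
for p,z in[((393,305),.07),((236,179),.022),((316,214),.086),((316,340),.172)]:print(p,np.round(cast(d,p,z,s),4))
E
```

```text
[0.60899511 0.06405583 0.14243637]
(393, 305) [0.6582 0.0302]
(236, 179) [0.5506 0.1055]
(316, 214) [0.6078 0.0936]
(316, 340) [0.6079 0.0632]
```

```bash
python3 -m creep '[[0,0.009,0,0,0,0,-1],[0,0.009,-0.05,0,0,0,-1],[0,0.009,-0.1,0,0,0,-1],[0,0.009,-0.15,0,0,0,-1],[0,0.009,-0.19,0,0,0,-1],[0,0.009,-0.215,0,0,0,-1],[0,0.009,-0.215,0,0,0,-1],[0,0.009,-0.215,0,0,0,-1]]'
python3 -m creep '[[0,0,0,0,0,0,-1]]'
```

```text
clock: 7.13
tcp_pos: [0.6076, 0.0673, 0.0763]
tcp_rot: [3.142, 0.0, 1.578]
force: [-0.8, 0.2, -2.0]
width: 0.0242
grip_force: 25.0
clock: 7.22
tcp_pos: [0.608, 0.0673, 0.0768]
tcp_rot: [3.14, 0.0, 1.578]
force: [0.1, 0.6, -1.7]
width: 0.0247
grip_force: 25.0
```

```bash
python3 -m creep '[[0,0,-0.005,0,0,0,-1],[0,0,-0.005,0,0,0,0.05],[0,0,-0.005,0,0,0,0.05],[0,0,-0.005,0,0,0,0.05],[0,0,-0.005,0,0,0,0.05],[0,0,0.1,0,0,0,0.05],[0,0,0.2,0,0,0,0.05],[0,0,0.3,0,0,0,0.05]]'
python3 -m creep '[[-0.1,0,0.1,0,0,0,0.3],[-0.2,0,0.25,0,0,0,0.3],[-0.3,-0.1,0.38,0,0,0,0.3],[-0.4,-0.22,0.45,0,0,0,0.3],[-0.493,-0.36,0.45,0,0,0,0.3],[-0.493,-0.5,0.45,0,0,0,0.3],[-0.493,-0.62,0.45,0,0,0,0.3],[-0.493,-0.7,0.45,0,0,0,0.3]]'
python3 - <<'E'
from h import *
t=env.get_image("top");w=None
cv2.imwrite("pics/p2.png",cv2.resize(t["img"][170:310,220:520],(750,350),interpolation=2));necks(t)
print(env.observe()["tcp_pos"])
E
```

```text
clock: 7.88
tcp_pos: [0.6068, 0.0673, 0.1668]
tcp_rot: [-3.14, -0.0, 1.578]
force: [0.6, 0.7, 1.0]
width: 0.0462
grip_force: 0.0
clock: 8.55
tcp_pos: [0.4593, -0.132, 0.302]
tcp_rot: [3.14, 0.001, 1.579]
force: [0.8, -0.4, -0.1]
width: 0.0573
grip_force: 0.0
[606.6 461.4] 9.8 [ 0.0844 -0.5848]
[634.5 458.5] 9.6 [ 0.0902 -0.6414]
[633.1 439.2] 10.6 [ 0.1291 -0.6397]
[630.2 416.2] 10.6 [ 0.1756 -0.6352]
[265. 237.] 2.8 [0.5482 0.1126]
[263.5 227.5] 6.0 [0.5682 0.1157]
[256.5 235. ] 21.7 [0.5525 0.1305]
[627.5 217.7] 8.6 [ 0.5829 -0.6415]
[600.5 213. ] 6.9 [ 0.593  -0.5862]
[592.5 211. ] 5.6 [ 0.5973 -0.5698]
[284.3 207.1] 7.0 [0.6109 0.0718]
[636.5 187. ] 5.6 [ 0.6466 -0.6619]
[606. 181.] 5.8 [ 0.6597 -0.5993]
[588.  144.5] 3.2 [ 0.7367 -0.5642]
[635.  149.5] 10.3 [ 0.7252 -0.6611]
[612.5 145. ] 10.6 [ 0.7351 -0.6148]
[600.  136.5] 4.0 [ 0.7533 -0.5895]
[590.  133.5] 3.2 [ 0.7598 -0.5689]
[ 0.45969889 -0.14000843  0.30204069]
```

View pics/p2.png

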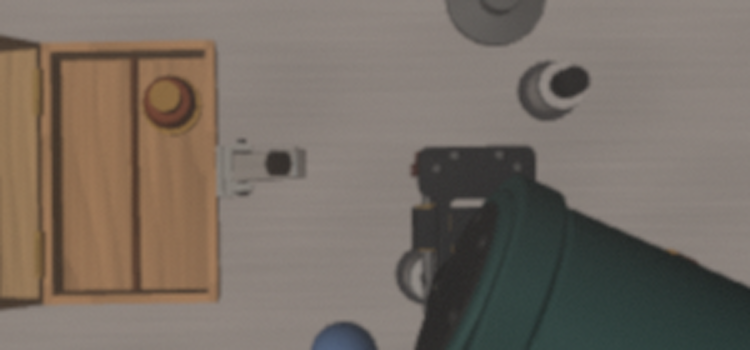

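Barrel A stands in the clamp lane. Next is barrel B.

```bash
python3 -m creep '[[0,-0.1,-0.05,0,0,0,0.3],[0,-0.2,-0.15,0,0,0,0.3],[0,-0.25,-0.25,0,0,0,0.3],[0,-0.25,-0.27,0,0,0,0.3],[0,-0.25,-0.27,0,0,0,0.3],[0,-0.25,-0.27,0,0,0,0.3]]'
python3 - <<'E'
from h import *
s=env.observe();d=env.get_image("wrist");print(s["tcp_pos"]);necks(d,s)
E
```

```text
clock: 9.1
tcp_pos: [0.4605, -0.205, 0.22]
tcp_rot: [-3.141, -0.001, 1.577]
force: [-0.3, 0.2, 1.2]
width: 0.0573
grip_force: 0.0
[ 0.46052071 -0.20503247  0.22002212]
[440. 463.] 27.7 [ 0.5709 -0.4148]
[393. 463.] 19.0 [ 0.5289 -0.4151]
[352. 463.] 10.0 [ 0.4923 -0.4153]
[301.5 463. ] 8.8 [ 0.4472 -0.4156]
[276. 463.] 10.8 [ 0.4245 -0.4158]
[302.1 422.1] 14.1 [ 0.448  -0.3721]
[314.  331.5] 19.3 [ 0.4579 -0.2852]
```

```bash
python3 -m creep '[[-0.005,-0.12,0,0,0,0,0.3],[-0.005,-0.22,0,0,0,0,0.3],[-0.005,-0.263,-0.05,0,0,0,0.3],[-0.005,-0.263,-0.17,0,0,0,0.3],[-0.005,-0.263,-0.29,0,0,0,0.3],[-0.005,-0.263,-0.4,0,0,0,0.3],[-0.005,-0.263,-0.48,0,0,0,0.3],[-0.005,-0.263,-0.513,0,0,0,0.3]]'
python3 -m creep '[[0,0,0,0,0,0,0.3],[0,0,0,0,0,0,-1],[0,0,0,0,0,0,-1],[0,0,0,0,0,0,-1],[0,0,0,0,0,0,-1],[0,0,0,0,0,0,-1],[0,0,0,0,0,0,-1]]'
```

```text
clock: 9.82
tcp_pos: [0.4588, -0.2831, 0.0643]
tcp_rot: [-3.14, -0.002, 1.579]
force: [-0.2, -0.3, -0.4]
width: 0.0572
grip_force: 0.0
clock: 10.4
tcp_pos: [0.4593, -0.285, 0.0664]
tcp_rot: [3.141, 0.001, 1.578]
force: [-0.4, -0.3, 0.1]
width: 0.0203
grip_force: 0.0
```

```bash
python3 -m creep '[[0,0,0,0,0,0,0.3],[0,0,0,0,0,0,0.3],[0,0,0,0,0,0,0.3],[0,0,0,0,0,0,0.3],[0,0,0,0,0,0,0.3],[0,0.02,0.2,0,0,0,0.3],[0,0.1,0.35,0,0,0,0.3],[0,0.2,0.45,0,0,0,0.3]]'
python3 - <<'E'
from h import *
s=env.observe();d=env.get_image("wrist");cv2.imwrite("pics/w3.png",d["img"]);print(s["tcp_pos"])
E
```

```text
clock: 11.07
tcp_pos: [0.4595, -0.2416, 0.181]
tcp_rot: [3.141, 0.001, 1.576]
force: [1.2, -0.2, 0.4]
width: 0.057
grip_force: 0.0
[ 0.45947187 -0.24161811  0.18096022]
```

View pics/w3.png

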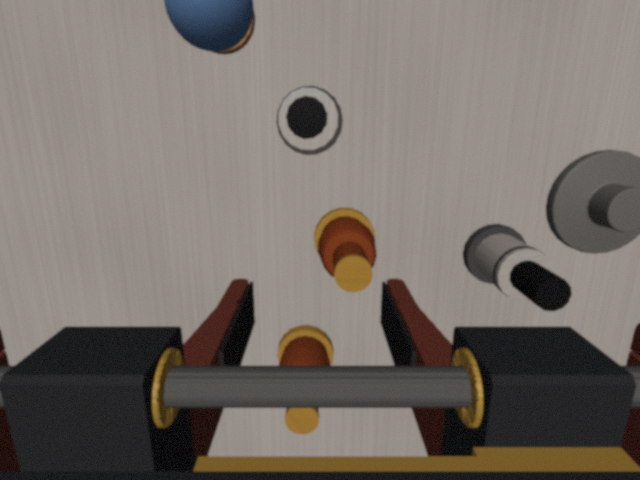

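Barrel B's neck is now at (353,271), so it was knocked aside before the grasp. Barrel C is at (302,417). I'll re-measure B.

```bash
python3 - <<'E'
from h import *
s=env.observe();d=env.get_image("wrist");print(s["tcp_pos"]);necks(d,s)
for p in[(353,271),(307,117)]:print(cast(d,p,.098,s))
E
```

```text
[ 0.46137911 -0.23815396  0.18680374]
[288.5 463. ] 9.6 [ 0.4398 -0.416 ]
[271.5 463. ] 9.6 [ 0.4264 -0.416 ]
[255. 463.] 9.2 [ 0.4134 -0.416 ]
[214.5 463. ] 15.7 [ 0.3815 -0.4159]
[298.3 416.6] 16.1 [ 0.4478 -0.3724]
[349.  274.6] 18.7 [ 0.4832 -0.2575]
[ 0.48586565 -0.25485417]
[ 0.45483171 -0.15535378]
```

```bash
python3 -m creep '[[0.073,0,0,0,0,0,0.3],[0.073,0,0,0,0,0,0.3],[0.073,0,0,0,0,0,0.3],[0.073,0,0,0,0,0,0.3]]'
python3 - <<'E'
from h import *
s=env.observe();d=env.get_image("wrist");print(s["tcp_pos"]);necks(d,s)
E
```

```text
clock: 11.5
tcp_pos: [0.4798, -0.2401, 0.1783]
tcp_rot: [-3.139, -0.001, 1.578]
force: [-0.0, 0.1, 0.6]
width: 0.057
grip_force: 0.0
[ 0.47979456 -0.24007275  0.17827202]
[342.5 464. ] 10.4 [ 0.4995 -0.4093]
[323.5 464. ] 10.4 [ 0.485  -0.4094]
[378.5 463. ] 26.2 [ 0.5268 -0.4081]
[284.  463.5] 17.3 [ 0.4549 -0.4092]
[236. 463.] 15.2 [ 0.4183 -0.4091]
[273.8 422.9] 16.4 [ 0.448  -0.3723]
[323.2 276.1] 19.5 [ 0.4832 -0.257 ]
```

```bash
python3 -m creep '[[0.012,-0.057,0,0,0,0,0.3],[0.012,-0.057,-0.1,0,0,0,0.3],[0.012,-0.057,-0.2,0,0,0,0.3],[0.012,-0.057,-0.3,0,0,0,0.3],[0.012,-0.057,-0.377,0,0,0,0.3],[0.012,-0.057,-0.377,0,0,0,0.3],[0.012,-0.057,-0.377,0,0,0,-1],[0.012,-0.057,-0.377,0,0,0,-1]]'
python3 -m creep '[[0,0,0,0,0,0,-1],[0,0,0,0,0,0,-1],[0,0,0,0,0,0,-1],[0,0,0,0,0,0,-1]]'
```

```text
clock: 12.22
tcp_pos: [0.485, -0.2585, 0.0671]
tcp_rot: [3.141, 0.001, 1.577]
force: [0.1, 0.0, -0.1]
width: 0.0475
grip_force: 0.0
clock: 12.55
tcp_pos: [0.4849, -0.2578, 0.0673]
tcp_rot: [3.14, 0.001, 1.578]
force: [-1.3, -1.3, 4.6]
width: 0.0241
grip_force: 25.0
```

```bash
python3 -m creep '[[0,0,0.1,0,0,0,-1],[0,0,0.22,0,0,0,-1],[0,0,0.35,0,0,0,-1],[0,0,0.48,0,0,0,-1],[0.05,0.05,0.6,0,0,0,-1],[0.1,0.12,0.72,0,0,0,-1],[0.15,0.2,0.82,0,0,0,-1],[0.207,0.3,0.88,0,0,0,-1]]'
python3 -m creep '[[0,0.11,0,0,0,0,-1],[0,0.22,0,0,0,0,-1],[0,0.34,0,0,0,0,-1],[0,0.46,0,0,0,0,-1],[0,0.58,0,0,0,0,-1],[0,0.68,0,0,0,0,-1],[0,0.75,0,0,0,0,-1],[0,0.787,0,0,0,0,-1]]'
python3 -m creep '[[0,0,0,0,0,0,-1],[0,0,0,0,0,0,-1],[0,0,0,0,0,0,-1]]'
```

```text
clock: 13.22
tcp_pos: [0.5476, -0.1679, 0.3344]
tcp_rot: [3.137, 0.003, 1.576]
force: [0.7, -0.2, -1.7]
width: 0.0245
grip_force: 24.9
clock: 13.88
tcp_pos: [0.5458, 0.0715, 0.3303]
tcp_rot: [-3.141, -0.001, 1.58]
force: [-0.8, -0.9, -2.1]
width: 0.0248
grip_force: 25.0
clock: 14.13
tcp_pos: [0.5466, 0.0675, 0.3303]
tcp_rot: [-3.141, 0.001, 1.577]
force: [-0.0, 0.9, -1.5]
width: 0.0243
grip_force: 25.0
```

```bash
python3 -m creep '[[0,0.003,-0.1,0,0,0,-1],[0,0.003,-0.22,0,0,0,-1],[0,0.003,-0.34,0,0,0,-1],[0,0.003,-0.46,0,0,0,-1],[0,0.003,-0.56,0,0,0,-1],[0,0.003,-0.63,0,0,0,-1],[0,0.003,-0.69,0,0,0,-1],[0,0.003,-0.75,0,0,0,-1]]'
python3 -m creep '[[0,0,0,0,0,0,-1],[0,0,-0.04,0,0,0,-1],[0,0,-0.08,0,0,0,-1],[0,0,-0.097,0,0,0,-1],[0,0,-0.097,0,0,0,-1],[0,0,-0.097,0,0,0,-1]]'
```

```text
clock: 14.8
tcp_pos: [0.5466, 0.0677, 0.104]
tcp_rot: [-3.141, 0.0, 1.576]
force: [0.2, 0.3, -2.3]
width: 0.0245
grip_force: 25.0
clock: 15.3
tcp_pos: [0.5471, 0.069, 0.0769]
tcp_rot: [3.141, 0.0, 1.577]
force: [0.5, -0.0, -2.4]
width: 0.0243
grip_force: 25.0
```

```bash
python3 -m creep '[[0,0,-0.005,0,0,0,-1],[0,0,-0.005,0,0,0,0.05],[0,0,-0.005,0,0,0,0.05],[0,0,-0.005,0,0,0,0.05],[0,0,-0.005,0,0,0,0.05],[0,0,0.1,0,0,0,0.05],[0,0,0.2,0,0,0,0.05],[0,0,0.3,0,0,0,0.05]]'
python3 -m creep '[[0,0,0.12,0,0,0,0.3],[-0.05,0,0.25,0,0,0,0.3],[-0.1,-0.1,0.38,0,0,0,0.3],[-0.17,-0.22,0.45,0,0,0,0.3],[-0.23,-0.36,0.45,0,0,0,0.3],[-0.28,-0.5,0.45,0,0,0,0.3],[-0.33,-0.64,0.45,0,0,0,0.3],[-0.33,-0.78,0.45,0,0,0,0.3]]'
python3 -m creep '[[0,-0.1,-0.05,0,0,0,0.3],[0,-0.2,-0.15,0,0,0,0.3],[0,-0.3,-0.25,0,0,0,0.3],[0,-0.4,-0.27,0,0,0,0.3],[0,-0.45,-0.27,0,0,0,0.3],[0,-0.45,-0.27,0,0,0,0.3],[0,-0.45,-0.27,0,0,0,0.3]]'
python3 - <<'E'
from h import *
s=env.observe();d=env.get_image("wrist");print(s["tcp_pos"]);necks(d,s)
t=env.get_image("top");cv2.imwrite("pics/p3.png",cv2.resize(t["img"][170:310,220:520],(750,350),interpolation=2))
E
```

```text
clock: 15.97
tcp_pos: [0.546, 0.0697, 0.1671]
tcp_rot: [-3.14, -0.0, 1.578]
force: [0.5, -0.4, -0.0]
width: 0.0463
grip_force: 0.0
clock: 16.63
tcp_pos: [0.4481, -0.1435, 0.302]
tcp_rot: [3.141, 0.0, 1.579]
force: [0.9, 1.5, -0.5]
width: 0.0571
grip_force: 0.0
clock: 17.22
tcp_pos: [0.4506, -0.278, 0.2209]
tcp_rot: [3.141, -0.0, 1.576]
force: [0.9, 0.6, 0.6]
width: 0.0569
grip_force: 0.0
[ 0.45064653 -0.27801214  0.22090891]
[315.5 463. ] 14.8 [ 0.4497 -0.4897]
[261. 463.] 11.7 [ 0.4009 -0.4899]
[240.5 463. ] 10.4 [ 0.3825 -0.4899]
[221. 463.] 10.8 [ 0.3651 -0.49  ]
[313.5 346.6] 15.0 [ 0.4477 -0.3725]
```

```bash
python3 -m creep '[[-0.005,-0.12,0,0,0,0,0.3],[-0.005,-0.24,0,0,0,0,0.3],[-0.005,-0.315,-0.05,0,0,0,0.3],[-0.005,-0.315,-0.17,0,0,0,0.3],[-0.005,-0.315,-0.29,0,0,0,0.3],[-0.005,-0.315,-0.4,0,0,0,0.3],[-0.005,-0.315,-0.48,0,0,0,0.3],[-0.005,-0.315,-0.515,0,0,0,0.3]]'
python3 -m creep '[[0,0,0,0,0,0,0.3],[0,0,0,0,0,0,-1],[0,0,0,0,0,0,-1],[0,0,0,0,0,0,-1],[0,0,0,0,0,0,-1],[0,0,0,0,0,0,-1],[0,0,0,0,0,0,-1]]'
```

```text
clock: 17.98
tcp_pos: [0.4479, -0.3693, 0.0634]
tcp_rot: [-3.139, -0.003, 1.579]
force: [-0.6, 0.5, -0.4]
width: 0.057
grip_force: 0.0
clock: 18.57
tcp_pos: [0.449, -0.3728, 0.0666]
tcp_rot: [3.141, 0.001, 1.578]
force: [-1.1, -0.6, 4.9]
width: 0.0247
grip_force: 25.0
```

View pics/p3.png

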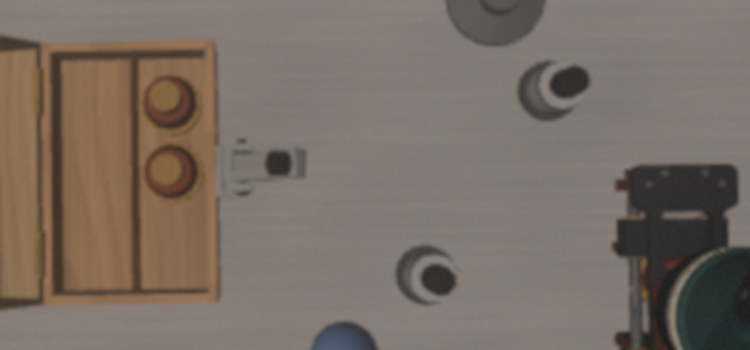

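Two barrels are standing in the clamp lane and barrel C is gripped.

```bash
python3 -m creep '[[0,0,0.1,0,0,0,-1],[0,0,0.22,0,0,0,-1],[0,0.05,0.35,0,0,0,-1],[0.03,0.12,0.48,0,0,0,-1],[0.06,0.2,0.6,0,0,0,-1],[0.09,0.3,0.7,0,0,0,-1],[0.11,0.4,0.8,0,0,0,-1],[0.128,0.5,0.88,0,0,0,-1]]'
python3 -m creep '[[0,0.12,0,0,0,0,-1],[0,0.25,0,0,0,0,-1],[0,0.38,0,0,0,0,-1],[0,0.51,0,0,0,0,-1],[0,0.64,0,0,0,0,-1],[0,0.77,0,0,0,0,-1],[0,0.88,0,0,0,0,-1],[0,0.97,0,0,0,0,-1]]'
python3 -m creep '[[0,0,0,0,0,0,-1],[0,0,0,0,0,0,-1],[0,0,0,0,0,0,-1]]'
```

```text
clock: 19.23
tcp_pos: [0.4863, -0.2259, 0.3276]
tcp_rot: [3.141, 0.0, 1.577]
force: [0.8, -0.8, -2.3]
width: 0.025
grip_force: 25.0
clock: 19.9
tcp_pos: [0.4852, 0.0667, 0.3256]
tcp_rot: [-3.141, -0.001, 1.579]
force: [0.7, -0.6, -3.2]
width: 0.0244
grip_force: 25.0
clock: 20.15
tcp_pos: [0.4859, 0.0638, 0.3256]
tcp_rot: [-3.141, 0.001, 1.578]
force: [1.1, -0.4, -1.8]
width: 0.0247
grip_force: 25.0
```

```bash
python3 -m creep '[[0.003,0.015,-0.1,0,0,0,-1],[0.003,0.015,-0.22,0,0,0,-1],[0.003,0.015,-0.34,0,0,0,-1],[0.003,0.015,-0.46,0,0,0,-1],[0.003,0.015,-0.56,0,0,0,-1],[0.003,0.015,-0.63,0,0,0,-1],[0.003,0.015,-0.69,0,0,0,-1],[0.003,0.015,-0.74,0,0,0,-1]]'
python3 -m creep '[[0,0,0,0,0,0,-1],[0,0,-0.04,0,0,0,-1],[0,0,-0.075,0,0,0,-1],[0,0,-0.09,0,0,0,-1],[0,0,-0.09,0,0,0,-1],[0,0,-0.09,0,0,0,-1]]'
```

```text
clock: 20.82
tcp_pos: [0.4866, 0.067, 0.1022]
tcp_rot: [-3.14, 0.0, 1.575]
force: [0.1, -0.2, -2.2]
width: 0.0243
grip_force: 25.0
clock: 21.32
tcp_pos: [0.4877, 0.0682, 0.0774]
tcp_rot: [3.141, 0.0, 1.577]
force: [0.7, 0.2, -3.2]
width: 0.0245
grip_force: 25.0
```

```bash
python3 -m creep '[[0,0,-0.007,0,0,0,-1],[0,0,-0.007,0,0,0,0.05],[0,0,-0.007,0,0,0,0.05],[0,0,-0.007,0,0,0,0.05],[0,0,-0.007,0,0,0,0.05],[0,0,0.1,0,0,0,0.05],[0,0,0.2,0,0,0,0.05],[0,0,0.3,0,0,0,0.05]]'
python3 -m creep '[[0,0,0.12,0,0,0,0.3],[0,-0.02,0.25,0,0,0,0.3],[0,-0.08,0.38,0,0,0.15,0.3],[0,-0.18,0.45,0,0,0.3,0.3],[0,-0.3,0.45,0,0,0.45,0.3],[0,-0.4,0.45,0,0,0.6,0.3],[0,-0.5,0.45,0,0,0.75,0.3],[0,-0.6,0.45,0,0,0.9,0.3]]'
python3 -m creep '[[0,-0.07,0,0,0,0.15,0.3],[0,-0.12,-0.05,0,0,0.3,0.3],[0,-0.16,-0.12,0,0,0.45,0.3],[0,-0.16,-0.2,0,0,0.6,0.3],[0,-0.16,-0.27,0,0,0.75,0.3],[0,-0.16,-0.27,0,0,0.9,0.3],[0,-0.16,-0.27,0,0,1,0.3],[0,-0.16,-0.27,0,0,1,0.3]]'
python3 -m creep '[[0,0,0,0,0,0.1,0.3],[0,0,0,0,0,0.1,0.3]]'
python3 - <<'E'
from h import *
s=env.observe();d=env.get_image("wrist");print(s["tcp_pos"]);cv2.imwrite("pics/w4.png",d["img"])
E
```

```text
clock: 21.98
tcp_pos: [0.4866, 0.0687, 0.1677]
tcp_rot: [-3.14, -0.0, 1.578]
force: [0.8, -0.4, -0.3]
width: 0.0461
grip_force: 0.0
clock: 22.65
tcp_pos: [0.4869, -0.1127, 0.3024]
tcp_rot: [3.141, 0.001, 2.291]
force: [0.2, 0.3, -0.6]
width: 0.0569
grip_force: 0.0
clock: 23.32
tcp_pos: [0.4868, -0.1592, 0.2204]
tcp_rot: [3.141, -0.001, 3.073]
force: [-0.2, -0.1, 0.8]
width: 0.0565
grip_force: 0.0
clock: 23.48
tcp_pos: [0.4874, -0.1593, 0.2212]
tcp_rot: [-3.141, 0.001, -3.134]
force: [-0.2, -0.9, 0.2]
width: 0.0575
grip_force: 0.0
[ 0.48736563 -0.15934322  0.22115566]
```

View pics/w4.png

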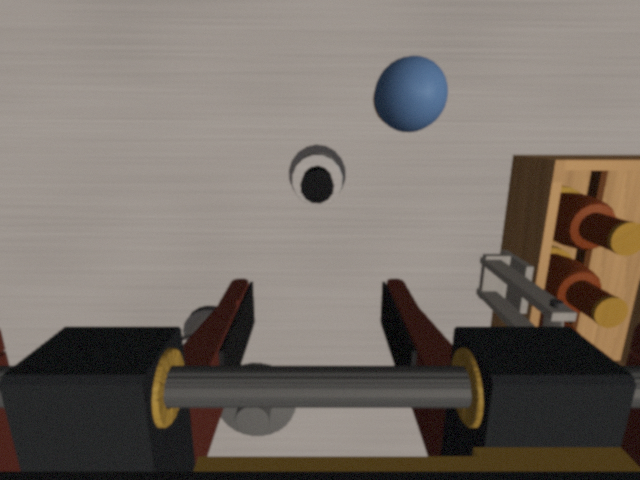

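T2's neck top is at (317,187), straight ahead and clear of the marble.

```bash
python3 - <<'E'
from h import *
s=env.observe();d=env.get_image("wrist");print(s["tcp_pos"],cast(d,(317,187),.098,s))
E
```

```text
[ 0.48735637 -0.15932378  0.22117142] [ 0.45231248 -0.15867054]
```

```bash
python3 -m creep '[[-0.08,0,0,0,0,0,0.3],[-0.117,0,-0.05,0,0,0,0.3],[-0.117,0,-0.17,0,0,0,0.3],[-0.117,0,-0.29,0,0,0,0.3],[-0.117,0,-0.4,0,0,0,0.3],[-0.117,0,-0.48,0,0,0,0.3],[-0.117,0,-0.515,0,0,0,0.3],[-0.117,0,-0.515,0,0,0,0.3]]'
python3 -m creep '[[0,0,0,0,0,0,-1],[0,0,0,0,0,0,-1],[0,0,0,0,0,0,-1],[0,0,0,0,0,0,-1],[0,0,0,0,0,0,-1],[0,0,0,0,0,0,-1]]'
```

```text
clock: 24.25
tcp_pos: [0.4503, -0.1584, 0.0641]
tcp_rot: [3.139, -0.004, -3.138]
force: [-0.1, 0.2, 0.8]
width: 0.0568
grip_force: 0.0
clock: 24.75
tcp_pos: [0.4527, -0.1597, 0.0671]
tcp_rot: [-3.14, 0.002, -3.135]
force: [-0.6, -0.5, 4.4]
width: 0.0246
grip_force: 25.0
```

```bash
python3 -m creep '[[0,0,0.1,0,0,0,-1],[0,0,0.22,0,0,0,-1],[0,0,0.35,0,0,0.1,-1],[0.05,0,0.48,0,0,0.25,-1],[0.1,0.05,0.61,0,0,0.4,-1],[0.15,0.1,0.73,0,0,0.55,-1],[0.2,0.17,0.83,0,0,0.7,-1],[0.213,0.25,0.88,0,0,0.85,-1]]'
python3 -m creep '[[0,0.11,0,0,0,0.15,-1],[0,0.22,0,0,0,0.3,-1],[0,0.34,0,0,0,0.45,-1],[0,0.46,0,0,0,0.6,-1],[0,0.58,0,0,0,0.75,-1],[0,0.66,0,0,0,0.88,-1],[0,0.72,0,0,0,0.93,-1],[0,0.742,0,0,0,0.93,-1]]'
python3 -m creep '[[0,0,0,0,0,0,-1],[0,0,0,0,0,0,-1],[0,0,0,0,0,0,-1]]'; python3 -c "
from rig import env;print(env.observe()['joint_positions'])"
```

```text
clock: 25.42
tcp_pos: [0.5194, -0.0846, 0.335]
tcp_rot: [-3.135, 0.005, -2.463]
force: [1.0, -0.5, -3.0]
width: 0.0248
grip_force: 25.0
clock: 26.08
tcp_pos: [0.5151, 0.1408, 0.33]
tcp_rot: [3.141, 0.001, -1.733]
force: [-1.4, -0.4, -1.7]
width: 0.0246
grip_force: 25.0
clock: 26.33
tcp_pos: [0.5159, 0.1371, 0.3302]
tcp_rot: [3.141, -0.001, -1.739]
force: [0.4, -0.7, -2.0]
width: 0.0248
grip_force: 25.0
[ 1.30834219e-01  1.80593071e-01  1.49311436e+00 -7.28987155e-04
  1.46832124e+00 -2.84281095e+00]
```

```bash
python3 -m creep '[[0,0.003,-0.1,0,0,0,-1],[0,0.003,-0.22,0,0,0,-1],[0,0.003,-0.34,0,0,0,-1],[0,0.003,-0.46,0,0,0,-1],[0,0.003,-0.56,0,0,0,-1],[0,0.003,-0.63,0,0,0,-1],[0,0.003,-0.69,0,0,0,-1],[0,0.003,-0.75,0,0,0,-1]]'
python3 -m creep '[[0,0,0,0,0,0,-1],[0,0,-0.04,0,0,0,-1],[0,0,-0.08,0,0,0,-1],[0,0,-0.095,0,0,0,-1],[0,0,-0.095,0,0,0,-1],[0,0,-0.095,0,0,0,-1]]'
```

```text
clock: 27.0
tcp_pos: [0.516, 0.1376, 0.1042]
tcp_rot: [3.141, -0.001, -1.739]
force: [-0.0, -0.5, -2.1]
width: 0.0245
grip_force: 25.0
clock: 27.5
tcp_pos: [0.5165, 0.1387, 0.0776]
tcp_rot: [-3.141, 0.0, -1.738]
force: [-0.2, -0.0, -1.8]
width: 0.0248
grip_force: 25.0
```

```bash
python3 -m creep '[[0,0,-0.007,0,0,0,-1],[0,0,-0.007,0,0,0,0.05],[0,0,-0.007,0,0,0,0.05],[0,0,-0.007,0,0,0,0.05],[0,0,-0.007,0,0,0,0.05],[0,0,0.1,0,0,0,0.05],[0,0,0.22,0,0,0,0.05],[0,0,0.34,0,0,0,0.05]]'
python3 -m creep '[[0,0,0.12,0,0,-0.05,0.3],[0.05,-0.02,0.25,0,0,-0.15,0.3],[0.1,-0.1,0.36,0,0,-0.3,0.3],[0.15,-0.22,0.4,0,0,-0.45,0.3],[0.2,-0.34,0.4,0,0,-0.6,0.3],[0.25,-0.46,0.4,0,0,-0.75,0.3],[0.3,-0.58,0.4,0,0,-0.88,0.3],[0.33,-0.7,0.4,0,0,-0.95,0.3]]'
python3 -m creep '[[0.03,-0.12,0,0,0,-0.15,0.3],[0.06,-0.24,-0.05,0,0,-0.3,0.3],[0.09,-0.36,-0.1,0,0,-0.45,0.3],[0.117,-0.48,-0.17,0,0,-0.6,0.3],[0.117,-0.58,-0.24,0,0,-0.75,0.3],[0.117,-0.65,-0.27,0,0,-0.83,0.3],[0.117,-0.673,-0.27,0,0,-0.83,0.3],[0.117,-0.673,-0.27,0,0,-0.83,0.3]]'
python3 -m creep '[[0,0,0,0,0,0,0.3],[0,0,0,0,0,0,0.3]]'
python3 - <<'E'
from h import *
s=env.observe();d=env.get_image("wrist");print(s["tcp_pos"]);t=env.get_image("top")
cv2.imwrite("pics/w5.png",np.hstack([cv2.resize(t["img"][170:310,220:360],(400,400),interpolation=2),cv2.resize(d["img"][:400,120:520],(400,400))]))
E
```

```text
clock: 28.17
tcp_pos: [0.5151, 0.1391, 0.1796]
tcp_rot: [3.14, -0.001, -1.737]
force: [0.6, 0.7, -0.1]
width: 0.0464
grip_force: 0.0
clock: 28.83
tcp_pos: [0.6161, -0.0727, 0.2992]
tcp_rot: [-3.141, 0.001, -2.488]
force: [1.0, 1.2, -0.6]
width: 0.0571
grip_force: 0.0
clock: 29.5
tcp_pos: [0.6496, -0.2742, 0.2171]
tcp_rot: [3.141, -0.001, -3.135]
force: [0.2, 0.3, 0.3]
width: 0.0569
grip_force: 0.0
clock: 29.67
tcp_pos: [0.6508, -0.2713, 0.2194]
tcp_rot: [-3.141, 0.002, -3.132]
force: [0.3, -0.8, -0.3]
width: 0.0571
grip_force: 0.0
[ 0.65083332 -0.2713322   0.21939054]
```

View pics/w5.png

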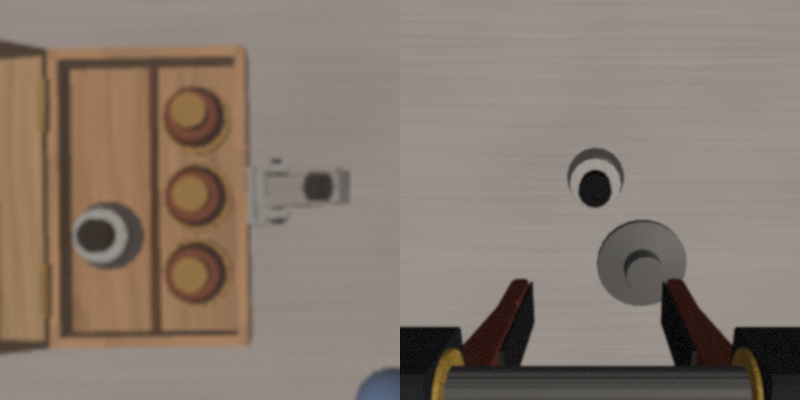

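Three barrels and one tube are standing in their lanes. T1's neck is at wrist pixel (315,191).

```bash
python3 - <<'E'
from h import *
s=env.observe();d=env.get_image("wrist");print(s["tcp_pos"],cast(d,(315,191),.098,s))
E
```

```text
[ 0.65077729 -0.27120874  0.2193484 ] [ 0.61852994 -0.27219942]
```

```bash
python3 -m creep '[[-0.07,-0.006,0,0,0,0,0.3],[-0.107,-0.006,-0.05,0,0,0,0.3],[-0.107,-0.006,-0.17,0,0,0,0.3],[-0.107,-0.006,-0.29,0,0,0,0.3],[-0.107,-0.006,-0.4,0,0,0,0.3],[-0.107,-0.006,-0.48,0,0,0,0.3],[-0.107,-0.006,-0.51,0,0,0,0.3],[-0.107,-0.006,-0.51,0,0,0,0.3]]'
python3 -m creep '[[0,0,0,0,0,0,-1],[0,0,0,0,0,0,-1],[0,0,0,0,0,0,-1],[0,0,0,0,0,0,-1],[0,0,0,0,0,0,-1],[0,0,0,0,0,0,-1]]'
```

```text
clock: 30.48
tcp_pos: [0.6166, -0.2729, 0.0628]
tcp_rot: [3.139, -0.004, -3.134]
force: [0.6, -0.8, 0.0]
width: 0.0574
grip_force: 0.0
clock: 30.98
tcp_pos: [0.6186, -0.2746, 0.0659]
tcp_rot: [-3.141, 0.002, -3.135]
force: [0.3, 2.3, 3.4]
width: 0.0245
grip_force: 25.0
```

```bash
python3 -m creep '[[0,0,0.1,0,0,0,-1],[0,0,0.22,0,0,0,-1],[0,0.03,0.35,0,0,0.1,-1],[-0.03,0.1,0.48,0,0,0.25,-1],[-0.06,0.19,0.6,0,0,0.4,-1],[-0.09,0.29,0.71,0,0,0.55,-1],[-0.12,0.39,0.81,0,0,0.7,-1],[-0.138,0.5,0.883,0,0,0.85,-1]]'
python3 -m creep '[[0,0.12,0,0,0,0.15,-1],[0,0.24,0,0,0,0.3,-1],[0,0.36,0,0,0,0.45,-1],[0,0.48,0,0,0,0.6,-1],[0,0.6,0,0,0,0.75,-1],[0,0.71,0,0,0,0.88,-1],[0,0.81,0,0,0,0.93,-1],[0,0.875,0,0,0,0.93,-1]]'
python3 -m creep '[[0,0,0,0,0,0,-1],[0,0,0,0,0,0,-1],[0,0,0,0,0,0,-1]]'
```

```text
clock: 31.65
tcp_pos: [0.5774, -0.1331, 0.325]
tcp_rot: [-3.14, -0.0, -2.463]
force: [1.3, 0.9, -3.5]
width: 0.0246
grip_force: 25.0
clock: 32.32
tcp_pos: [0.5772, 0.132, 0.3226]
tcp_rot: [3.14, 0.001, -1.733]
force: [0.8, -0.6, -4.3]
width: 0.025
grip_force: 25.0
clock: 32.57
tcp_pos: [0.5779, 0.1285, 0.3227]
tcp_rot: [3.141, -0.001, -1.737]
force: [0.1, 0.0, -2.9]
width: 0.0244
grip_force: 25.0
```

```bash
python3 -m creep '[[0,0.032,-0.1,0,0,0,-1],[0,0.032,-0.22,0,0,0,-1],[0,0.032,-0.34,0,0,0,-1],[0,0.032,-0.46,0,0,0,-1],[0,0.032,-0.56,0,0,0,-1],[0,0.032,-0.63,0,0,0,-1],[0,0.032,-0.69,0,0,0,-1],[0,0.032,-0.73,0,0,0,-1]]'
python3 -m creep '[[0,0,0,0,0,0,-1],[0,0,-0.04,0,0,0,-1],[0,0,-0.08,0,0,0,-1],[0,0,-0.092,0,0,0,-1],[0,0,-0.092,0,0,0,-1],[0,0,-0.092,0,0,0,-1]]'
```

```text
clock: 33.23
tcp_pos: [0.5772, 0.1368, 0.1018]
tcp_rot: [3.139, -0.001, -1.739]
force: [0.7, 0.5, -2.6]
width: 0.0244
grip_force: 25.0
clock: 33.73
tcp_pos: [0.5784, 0.1383, 0.0767]
tcp_rot: [-3.142, -0.0, -1.737]
force: [-0.3, 0.2, -3.3]
width: 0.0246
grip_force: 25.0
```

```bash
python3 -m creep '[[0,0,-0.005,0,0,0,-1],[0,0,-0.005,0,0,0,0.05],[0,0,-0.005,0,0,0,0.05],[0,0,-0.005,0,0,0,0.05],[0,0,-0.005,0,0,0,0.05],[0,0,0.1,0,0,0,0.05],[0,0,0.22,0,0,0,0.05],[0,0,0.34,0,0,0,0.05]]'
python3 -m creep '[[0,0,0.12,0,0,0,-1],[0,0,0.25,0,0,-0.12,-1],[0,0,0.38,0,0,-0.27,-1],[0,0,0.5,0,0,-0.42,-1],[0,0,0.55,0,0,-0.57,-1],[0,0,0.55,0,0,-0.72,-1],[0,0,0.55,0,0,-0.87,-1],[0,0,0.55,0,0,-1,-1]]'
python3 -m creep '[[0,0.1,0,0,0,-0.15,-1],[0,0.2,0,0,0,-0.3,-1],[-0.05,0.3,0,0,0,-0.45,-1],[-0.1,0.4,0,0,0,-0.6,-1],[-0.1,0.5,0,0,0,-0.75,-1],[-0.1,0.6,0,0,0,-0.9,-1],[-0.1,0.69,0,0,0,-1,-1],[-0.1,0.69,0,0,0,-1,-1]]'
python3 -m creep '[[0,0,0,0,0,-0.15,-1],[0,0,0,0,0,-0.3,-1],[0,0,0,0,0,-0.45,-1],[0,0,0,0,0,-0.6,-1],[0,0,0,0,0,-0.75,-1],[0,0,0,0,0,-0.9,-1],[0,0,0,0,0,-1,-1],[0,0,0,0,0,-1,-1]]'
python3 -m creep '[[0,0,0,0,0,-0.15,-1],[0,0,0,0,0,-0.3,-1],[0,0,0,0,0,-0.45,-1],[0,0,0,0,0,-0.6,-1],[0,0,0,0,0,-0.75,-1],[0,0,0,0,0,-0.79,-1],[0,0,0,0,0,-0.79,-1],[0,0,0,0,0,-0.79,-1]]'
python3 - <<'E'
from h import *
for n in("top","side"):globals()[n]=env.get_image(n)["img"]
cv2.imwrite("pics/l1.png",np.hstack([cv2.resize(top[170:310,160:360],(400,280),interpolation=2),cv2.resize(side[150:290,200:400],(400,280),interpolation=2)]))
print(env.observe()["tcp_pos"],env.observe()["joint_positions"])
E
```

```text
clock: 34.4
tcp_pos: [0.5775, 0.1386, 0.1792]
tcp_rot: [3.14, -0.001, -1.737]
force: [-0.5, 0.3, -0.3]
width: 0.0462
grip_force: 0.0
clock: 35.07
tcp_pos: [0.5784, 0.1387, 0.3445]
tcp_rot: [-3.141, 0.001, -2.528]
force: [0.4, -0.4, -0.4]
width: 0.0007
grip_force: 0.0
clock: 35.73
tcp_pos: [0.5476, 0.3504, 0.3434]
tcp_rot: [3.139, -0.0, 2.976]
force: [-0.0, -0.2, -0.5]
width: 0.0006
grip_force: 0.0
clock: 36.4
tcp_pos: [0.5483, 0.3449, 0.3437]
tcp_rot: [-3.141, 0.0, 2.188]
force: [0.7, 0.6, -0.1]
width: 0.0003
grip_force: 0.0
clock: 37.07
tcp_pos: [0.5483, 0.3453, 0.3436]
tcp_rot: [-3.142, 0.0, 1.573]
force: [-0.1, -0.0, -0.9]
width: 0.0002
grip_force: 0.0
[0.54829581 0.34538181 0.34355297] [ 4.55637974e-01  3.53435474e-01  1.22366315e+00 -6.13283289e-05
  1.56465374e+00  4.54281869e-01]
```

View pics/l1.png

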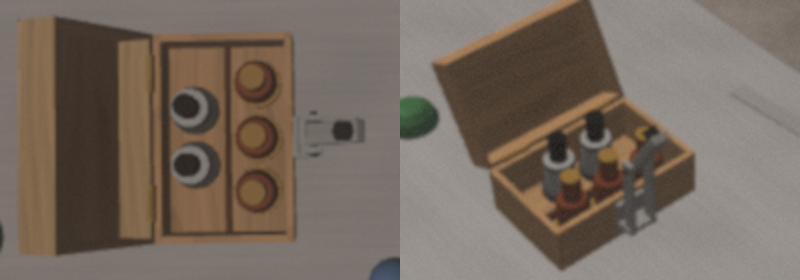

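All five bodies stand in their lanes: tubes on the hinge side, barrels on the clamp side. Next I lower the closed fingers behind the lid.

```bash
python3 -m creep '[[0,0,-0.1,0,0,0,-1],[0,0,-0.22,0,0,0,-1],[0,0,-0.34,0,0,0,-1],[0,0,-0.46,0,0,0,-1],[0,0,-0.56,0,0,0,-1],[0,0,-0.612,0,0,0,-1],[0,0,-0.612,0,0,0,-1],[0,0,-0.612,0,0,0,-1]]'
python3 -m creep '[[0,-0.05,0,0,0,0,-1],[0,-0.1,0,0,0,0,-1],[0,-0.14,0,0,0,0,-1],[0,-0.17,0.01,0,0,0,-1],[0,-0.19,0.02,0,0,0,-1],[0,-0.21,0.03,0,0,0,-1],[0,-0.23,0.04,0,0,0,-1],[0,-0.25,0.05,0,0,0,-1]]'
```

```text
clock: 37.83
tcp_pos: [0.5479, 0.3454, 0.1593]
tcp_rot: [-3.14, 0.001, 1.571]
force: [0.1, 0.6, 1.8]
width: 0.0004
grip_force: 0.0
clock: 38.5
tcp_pos: [0.5507, 0.2724, 0.1786]
tcp_rot: [3.135, -0.006, 1.569]
force: [0.4, 8.3, 8.9]
width: 0.0003
grip_force: 6.1
```

```bash
python3 -m creep '[[0,-0.03,0.01,0,0,0,-1],[0,-0.06,0.02,0,0,0,-1],[0,-0.09,0.03,0,0,0,-1],[0,-0.12,0.04,0,0,0,-1],[0,-0.15,0.047,0,0,0,-1],[0,-0.18,0.055,0,0,0,-1],[0,-0.21,0.06,0,0,0,-1],[0,-0.235,0.065,0,0,0,-1]]'
python3 -m creep '[[0,-0.02,0,0,0,0,-1],[0,-0.04,0,0,0,0,-1],[0,-0.06,0,0,0,0,-1],[0,-0.08,0,0,0,0,-1],[0,-0.1,0,0,0,0,-1],[0,-0.112,0,0,0,0,-1],[0,-0.112,0,0,0,0,-1],[0,-0.112,0,0,0,0,-1]]'
```

```text
clock: 39.17
tcp_pos: [0.5492, 0.199, 0.1954]
tcp_rot: [3.139, -0.0, 1.569]
force: [2.3, 3.3, 1.0]
width: 0.0002
grip_force: 1.7
clock: 39.83
tcp_pos: [0.5472, 0.1657, 0.1937]
tcp_rot: [-3.139, 0.001, 1.569]
force: [0.5, -0.4, -0.6]
width: 0.0004
grip_force: 0.0
```

```bash
python3 -m creep '[[0,-0.035,-0.003,0,0,0,-1],[0,-0.07,-0.008,0,0,0,-1],[0,-0.1,-0.016,0,0,0,-1],[0,-0.135,-0.033,0,0,0,-1],[0,-0.165,-0.052,0,0,0,-1],[0,-0.196,-0.072,0,0,0,-1],[0,-0.196,-0.072,0,0,0,-1]]'
python3 -m creep '[[0,-0.025,-0.025,0,0,0,-1],[0,-0.05,-0.055,0,0,0,-1],[0,-0.08,-0.085,0,0,0,-1],[0,-0.1,-0.11,0,0,0,-1],[0,-0.125,-0.14,0,0,0,-1],[0,-0.147,-0.165,0,0,0,-1],[0,-0.147,-0.165,0,0,0,-1]]'
```

```text
clock: 40.42
tcp_pos: [0.5475, 0.1053, 0.1713]
tcp_rot: [-3.139, 0.001, 1.568]
force: [0.6, -0.2, 0.8]
width: 0.0006
grip_force: 0.0
clock: 41.0
tcp_pos: [0.5469, 0.0623, 0.1212]
tcp_rot: [-3.138, 0.001, 1.569]
force: [0.4, -0.5, 0.5]
width: 0.0006
grip_force: 0.0
```

```bash
python3 -m creep '[[0,0,-0.008,0,0,0,-1],[0,0,-0.016,0,0,0,-1],[0,0,-0.024,0,0,0,-1],[0,0,-0.024,0,0,0,-1]]'
python3 - <<'E'
from h import *
for n in("top","side"):globals()[n]=env.get_image(n)["img"]
cv2.imwrite("pics/l2.png",np.hstack([cv2.resize(top[150:330,160:360],(400,360),interpolation=2),cv2.resize(side[130:310,200:400],(400,360),interpolation=2)]))
E
```

```text
clock: 41.33
tcp_pos: [0.5485, 0.0635, 0.1182]
tcp_rot: [3.141, 0.001, 1.571]
force: [-6.7, -2.1, 16.4]
width: 0.0005
grip_force: 8.6
```

View pics/l2.png

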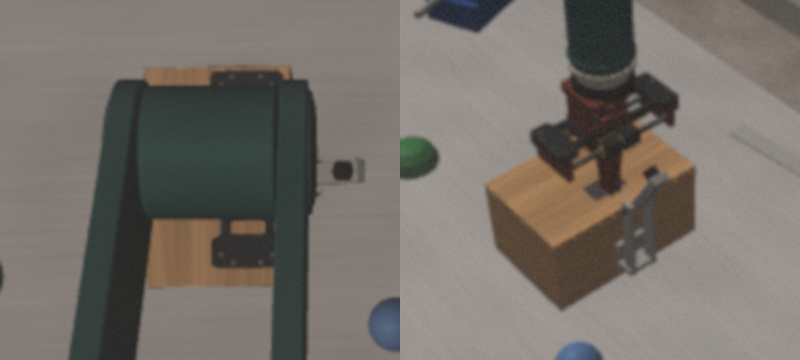

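The lid is flat and shut. Next is the clamp: rise, go over it, and come down behind it on the -y side.

```bash
python3 -m creep '[[0,0,0.1,0,0,0,-1],[0,0,0.23,0,0,0,-1],[0,0,0.36,0,0,0,-1],[0,0,0.48,0,0,0,-1],[0,0,0.58,0,0,0,-1],[0,-0.12,0.58,0,0,0,-1],[0,-0.25,0.58,0,0,0,-1],[0,-0.38,0.58,0,0,0,-1]]'
python3 -m creep '[[0,-0.12,0,0,0,0,-1],[0,-0.22,0,0,0,0,-1],[0,-0.25,0,0,0,0,-1],[0,-0.25,-0.08,0,0,0,-1],[0,-0.25,-0.18,0,0,0,-1],[0,-0.25,-0.28,0,0,0,-1],[0,-0.25,-0.35,0,0,0,-1],[0,-0.25,-0.35,0,0,0,-1]]'
python3 - <<'E'
from h import *
print(env.observe()["tcp_pos"])
for n in("top","side"):globals()[n]=env.get_image(n)["img"]
cv2.imwrite("pics/l3.png",np.hstack([cv2.resize(top[150:330,230:410],(400,400),interpolation=2),cv2.resize(side[160:310,250:400],(400,400),interpolation=2)]))
E
```

```text
clock: 42.1
tcp_pos: [0.5489, -0.0506, 0.2915]
tcp_rot: [3.139, 0.001, 1.573]
force: [0.3, -0.4, -0.2]
width: 0.0004
grip_force: 0.0
clock: 42.77
tcp_pos: [0.5452, -0.1233, 0.1809]
tcp_rot: [-3.134, -0.003, 1.57]
force: [-1.0, 0.4, -0.2]
width: 0.0005
grip_force: 0.0
[ 0.54520432 -0.12327313  0.18087181]
```

View pics/l3.png

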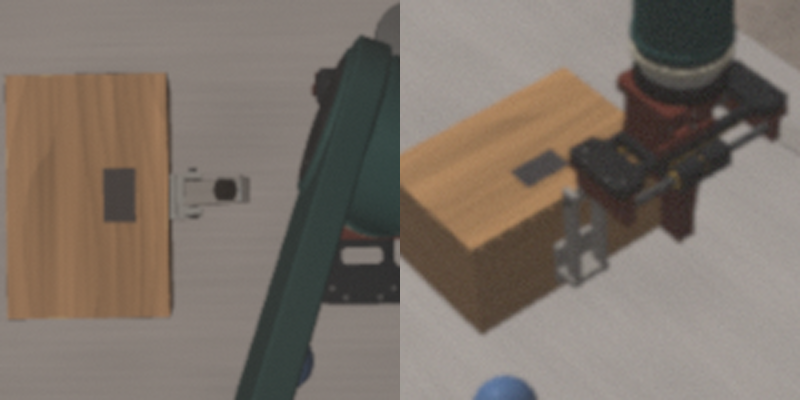

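The finger is behind the clamp arm, whose tip is at about (245,190) in the left panel, and the lid is shut. I'll push toward +y.

```bash
python3 -m creep '[[0.005,0.08,0,0,0,0,-1],[0.005,0.15,0,0,0,0,-1],[0.005,0.19,0,0,0,0,-1],[0.005,0.22,0.006,0,0,0,-1],[0.005,0.25,0.012,0,0,0,-1],[0.005,0.28,0.02,0,0,0,-1],[0.005,0.31,0.028,0,0,0,-1],[0.005,0.34,0.036,0,0,0,-1]]'
python3 -m creep '[[0,0.03,0.006,0,0,0,-1],[0,0.06,0.01,0,0,0,-1],[0,0.09,0.01,0,0,0,-1],[0,0.12,0.01,0,0,0,-1],[0,0.15,0.01,0,0,0,-1],[0,0.15,0.01,0,0,0,-1],[0,0.15,0.01,0,0,0,-1]]'
```

```text
clock: 43.53
tcp_pos: [0.5503, -0.023, 0.1967]
tcp_rot: [3.14, 0.0, 1.569]
force: [1.2, -1.5, 0.5]
width: 0.0001
grip_force: 0.8
clock: 44.12
tcp_pos: [0.5496, 0.0225, 0.1987]
tcp_rot: [-3.141, -0.001, 1.571]
force: [-0.4, 0.5, 0.3]
width: 0.0006
grip_force: 0.0
```

```bash
python3 -m creep '[[-0.005,0.028,-0.012,0,0,0,-1],[-0.005,0.055,-0.03,0,0,0,-1],[-0.005,0.076,-0.053,0,0,0,-1],[-0.005,0.096,-0.076,0,0,0,-1],[-0.005,0.112,-0.103,0,0,0,-1],[-0.005,0.125,-0.13,0,0,0,-1],[-0.005,0.132,-0.155,0,0,0,-1],[-0.005,0.137,-0.18,0,0,0,-1]]'
python3 -m creep '[[0,0,0,0,0,0,-1],[0,0,-0.007,0,0,0,-1],[0,0,-0.014,0,0,0,-1],[0,0,-0.014,0,0,0,-1]]'
```

```text
clock: 44.78
tcp_pos: [0.5481, 0.0633, 0.1439]
tcp_rot: [-3.141, -0.0, 1.57]
force: [1.1, 0.5, 1.2]
width: 0.0005
grip_force: 0.6
clock: 45.12
tcp_pos: [0.5477, 0.0628, 0.1421]
tcp_rot: [-3.141, -0.0, 1.57]
force: [-5.1, 1.7, 11.9]
width: 0.0005
grip_force: 5.9
```

```bash
python3 -m creep '[[0,0,0.1,0,0,0,-1],[0,0,0.2,0,0,0,-1],[0,0,0.33,0,0,0,-1],[0,0,0.45,0,0,0,-1],[0,0.1,0.5,0,0,0,-1],[0,0.25,0.5,0,0,0,-1],[0,0.4,0.5,0,0,0,-1],[0,0.4,0.5,0,0,0,-1]]'
python3 -m creep '[[0,0.15,0,0,0,0,-1],[0,0.3,0,0,0,0,-1],[0,0.45,0,0,0,0,-1],[0,0.55,0,0,0,0,-1],[0,0.55,0,0,0,0,-1]]'
python3 - <<'E'
from h import *
t=env.get_image("top");print(env.observe()["tcp_pos"])
# clamp bar: grey on wood roof, z .142
g=cv2.cvtColor(t["img"],cv2.COLOR_BGR2HSV)[:,:,1]
for y in(-.05,-.02,.02,.05,.075,.085,.095,.12):
    T=np.linalg.inv(t["pose"])@[.5473,y,.142,1];p=t["intrinsics"]@[T[0],-T[1],-T[2]];p=p[:2]/p[2];print(y,p.round(),g[int(p[1]),int(p[0])])
E
```

```text
clock: 45.78
tcp_pos: [0.5481, 0.1878, 0.2916]
tcp_rot: [3.14, -0.004, 1.572]
force: [-0.2, 0.8, -0.5]
width: 0.0008
grip_force: 0.0
clock: 46.2
tcp_pos: [0.5477, 0.3539, 0.2902]
tcp_rot: [-3.141, -0.003, 1.574]
force: [-0.2, 0.3, -0.5]
width: 0.0004
grip_force: 0.0
[0.54779256 0.35052915 0.2900388 ]
-0.05 [344. 236.] 27
-0.02 [329. 236.] 26
0.02 [309. 236.] 22
0.05 [294. 236.] 25
0.075 [281. 237.] 24
0.085 [276. 237.] 26
0.095 [271. 237.] 106
0.12 [259. 237.] 107
```

Low saturation (grey steel) runs to y ≈ 0.09 over the wooden roof, which matches the clamp being down. I'll hand the job in.

```bash
python3 -c "
from rig import env;print(env.finish_job())"
```

```text
the job is handed in; nothing more can be done
None
```

The job is handed in: three cherry barrels are in the clamp lane and two aluminium tubes in the hinge lane, the lid was shut and then the clamp brought down on it; no result came back from the judging.

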